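Hold the trolling reel's brake at the third notch

TASK

Pull the cabinet drawer all the way out by its handle to bring the trolling reel into the open, then press the reel's red-padded spring-return brake lever down past the first two notches to the third one, marked with the red bead, short of the end of its arc. Keep pressing so that it stays in the third notch: the job finishes with the robot still holding the lever there. Leave the other tackle on the bench where it is.

Things in the scene. Friction and masses are not known exactly. Their poses are not given: they have to be found in the camera images.
- cabinet: Low oak cabinet with one drawer, fixed to the bench at a varying place and yaw; 280 mm wide, 270 deep, 158 tall (a tray of floats fixed on its top rises to 200 mm at the back). Origin: foot of its front face, middle; x into the cabinet (away from the robot), y along the front, z up. Drawer and reel turn with it. Drawer face: top edge 136 mm above the bench. Drawer floor 30 mm, drawer side walls 75 mm above the bench; inside 218 mm wide.
- drawer_handle (a point): Middle of the drawer's brass bar handle: a level round bar 12 mm thick, 110 long along y, 126 mm above the bench, its centre 50 mm in front of the drawer's face (44 mm free behind it), on two 10 mm posts 48 mm either side of the middle. Axes as the cabinet's; the drawer opens along -x, towards the robot.
- drawer (a joint): How far the drawer is out, in m: 0 shut, 0.18 fully out against its stop. Starts ajar by 4 to 30 mm. It runs stiffly (about 4 N of friction) and stays where it is left.
- lever_pad (a point): Middle of the upper face of the red thumb pad (34 mm along the lever, 28 wide, 8 thick) at the free end of the reel's brake lever. At rest 130 mm behind the handle bar (+x), 34 mm to +y of the handle's middle, 127 mm above the bench, under the cabinet's top until the drawer is out. Frame turns with the lever; at rest axes as the cabinet's. about 35 mm free between pad end and drawer front, open above.
- lever (a joint): Brake lever, rad: 0 released, sloping up 0.60 from level; grows as the pad goes down; stop 0.84. Arc notches 0.22, 0.44, 0.66 (red bead; pad 79 mm high); clicks between, but a spring returns it: about 3 N at first, 6 to 8 N at the third. Hinge along y, 192 mm behind the handle bar, 80 mm high; lever points to -x; pad point 78 mm along it, 4 mm above its line. Bronze reel 84 mm across, on its -y side.
- lure_tin: Bystander: dull zinc lure tin, flat closed box 97 x 67 x 26 mm, lying on the bench. Origin: centre of its underside.
- ferrule: Bystander: brass rod ferrule, a tube 22 mm across and 45 tall, standing on the bench. Origin: centre of its foot.
- net_gauge: Bystander: flat pine net gauge, about 163 x 34 x 9 mm, lying on the bench along its x. Origin: underside, middle of its wide part.
- tongs: Bystander: aluminium fish tongs, about 205 x 60 x 13 mm, lying on the bench along its x. Origin: underside, middle.
- cork_float: Bystander: cork float 48 mm across and 46 tall, standing on the bench. Origin: centre of its foot.
- mug: Bystander: blue mug 80 mm across, 85 tall, handle at its +y. Origin: centre of its foot.
- line_spool: Bystander: orange line spool 68 mm across, 34 tall, lying flat. Origin: centre of its underside.

How it is judged:
By the outcome, as a careful person would: the job done as asked, in the order asked, and still so for the second after the job is handed in, while the arm keeps its last pose, push and grip.
It also fails if it takes over 48 s, if anything falls off the work surface, if the arm or the gripper's body presses on something with over 40 N, if the wrist force passes 120 N, or if a joint passes its speed limit or range.

ROBOT

A 6-joint arm with a two-finger parallel gripper is mounted at the origin on the work surface. World frame = base frame: x ahead of the robot, y to its left, z up, the work surface at z = 0. Lengths are in m, angles in rad, forces in N, time in s.
With the tool pointing down it reaches from about 0.35 to 0.775 m from the base axis. Payload 7.3 kg.
Tool frame: the origin (TCP) lies at the very end of the fingers, on their centre line; the grasp point (between the pads) lies 19 mm behind it; z points along the fingers, x is the direction in which the jaws open and shut, and the axes are right-handed (so a half turn about z gives the same grasp; the last joint's range is limited). The gripper opens to 92 mm and grips with 3 to 60 N. Pads are 19 mm wide; open, the fingers measure 130 mm over their backs; the gripper's body (75 mm by 190 mm) begins 47 mm behind the grasp point.
Start: joints at [1.119, 0.342, 1.524, -0, 1.275, -0.146], TCP at [0.158, 0.501, 0.227] pointing down, gripper open.
Joint ranges: [-2.53, 2.53], [-0.77, 2.02], [0.04, 2.7], [-1, 4.14], [0.28, 2.66], [-3.11, 3.11]. Speed limits (rad/s): [2.57, 2.57, 3.14, 3.14, 3.14, 3.14].

INTERFACE

Orientations are given as [roll, pitch, yaw] about the fixed x, y, z axes, in that order (R = Rz(yaw) Ry(pitch) Rx(roll)).
In Python, from cell import robot, read_camera, nets gives the robot as it stands. The module is installed in compiled form; this text tells all that it offers.
- The arm moves only by the tool carry_out, never from a script. Its arguments are lists of equal length, an entry for each row: "translation": the shift along the tool's x, y, z in m, a list of three; "turn": the turn, a rotation vector about the tool's x, y, z in rad, a list of three; "gripper": the gripper's target within -1 to 1 (shut at 1, half-way at 0, fully open at -1). A call has 1 to 10 rows; each row shifts and turns the commanded pose from where the row before left it, along the tool's axes as they then stand; what a row does not reach is not made up. A row lasts 1/10 s, in which the tool goes at most 50 mm and 8.59 degrees, less where a joint would pass 70% of its speed; a pose out of reach is approached as far as the arm can. A call with a gripper value outside its range is refused whole. The fingers move at their own pace and stop on an object; "squeeze" is the grip in N (left out, the last holds). Time passes only in rows, so rows that do not move let the fingers close. It gives the time, the measured TCP pose, the force and the opening at its end, in the units of the state.
- robot.observe(): the state, without advancing time (a new reading comes with each control period).
- read_camera(name): name is "scene" or "top" or "wrist"; returns a dict with "img" (420x560x3 uint8, red, green, blue), "fx", "fy", "cx", "cy" (pixels), "world_from_camera" (4x4, takes a point from camera to world coordinates). Camera axes: x right, y down, z forward; pixel columns grow to the right and rows downward; lengths in m; the calibration is good to about 2 mm. A picture is of the moment at which its call begins. There is no depth.
- robot.hand_in(): hands the job in, once; it reports no verdict.
Trained networks look in a picture, given as the dict that the camera call returned (one of the last four; its "shot" number tells which), for a name from the list of things; names that differ only in an ending like _2 or _b are one class to them, and where a whole thing is asked for, a point or a joint stands for the part that bears it (a point fixed in the world has none). Each returns a list of dicts, best first, with "score" (0 to 1); they miss things now and then, are a little off and sometimes report something else, mostly with a low value. They report only what shows in the picture. A call takes as long as a camera call.
- nets.regions_of(picture, name): "region" (420x560 bool, what is visible of it) and "pixel" ([column, row] in pixels, amid what is visible of it).
- nets.tip_of(picture, name): "pixel" ([column, row] in pixels: a listed point, or the origin of a listed thing).
The state is a dict: "time": time; "qpos": joint angles; "qvel": joint speeds; "joint_efforts": joint torques, N m; "tool_pos": TCP position; "tool_rot": TCP orientation; "contact_force": force on the tool from outside, world axes, zero at the start; "torque": the same for the moment, N m; "opening": finger opening in m.
Only numpy, scipy, OpenCV 4.12 (cv2) and the standard library are available. Lean on these libraries where they do the work, as an engineer would, in place of code of your own. Each camera call takes 0.05 s, during which the arm holds its last target. There are 200 camera calls.

## Working session

There is one attempt and no reset: what is moved stays moved. The work goes in short steps, Python scripts to look and compute and a tool call to move; the robot and the scene stay as the last step left them, time stands still between calls to the robot, and variables do not carry over. Pictures are saved under pics/ and viewed, about 8 in all and at most 12, crops included, and the job is handed in when it is done.

Besides the shell and the picture viewer there is one more tool, called after ">>>" as name(argument=value, ...) on one line, values as JSON. carry_out: Moves the arm, as the interface text tells. Its arguments: {"type":"object","properties":{"translation":{"type":"array","items":{"type":"array","items":{"type":"number"}}},"turn":{"type":"array","items":{"type":"array","items":{"type":"number"}}},"gripper":{"type":"array","items":{"type":"number"}},"squeeze":{"type":"number"}},"required":["translation","turn","gripper"]}

```bash
mkdir -p pics; cat > h.py <<'E'
import numpy as np, cv2
from cell import robot, read_camera, nets
def ray(p,px):
    T=np.array(p["world_from_camera"]);d=np.array([(px[0]-p["cx"])/p["fx"],(px[1]-p["cy"])/p["fy"],1.])
    return T[:3,3],T[:3,:3]@d
def atz(p,px,z):
    o,d=ray(p,px);return o+d*(z-o[2])/d[2]
def tri(rs):
    A=np.zeros((3,3));b=np.zeros(3)
    for o,d in rs:
        d=d/np.linalg.norm(d);M=np.eye(3)-np.outer(d,d);A+=M;b+=M@o
    return np.linalg.solve(A,b)
def proj(p,X):
    T=np.linalg.inv(np.array(p["world_from_camera"]));c=T[:3,:3]@np.array(X)+T[:3,3]
    return np.array([p["fx"]*c[0]/c[2]+p["cx"],p["fy"]*c[1]/c[2]+p["cy"]])
def save(p,n): cv2.imwrite(f"pics/{n}.png",p["img"][:,:,::-1])
E
python3 - <<'E'
from h import *
np.set_printoptions(precision=4,suppress=True)
P={}
for c in ["scene","top"]:
    p=P[c]=read_camera(c);save(p,c+"0")
    for n,z in [("drawer_handle",.126),("cabinet",0),("lever_pad",.127)]:
        for t in nets.tip_of(p,n)[:2]: print(c,n,t["score"],np.array(t["pixel"]),atz(p,t["pixel"],z))
    print(np.array(p["world_from_camera"])[:3,3])
im=np.hstack([P["scene"]["img"],P["top"]["img"]])[:,:,::-1]
cv2.imwrite("pics/both.png",np.vstack([P["scene"]["img"],P["top"]["img"]])[:,:,::-1][:, :])
p=P["top"]
for n in ["lure_tin","ferrule","net_gauge","tongs","cork_float","mug","line_spool"]:
    for t in nets.tip_of(p,n)[:1]: print(n,t["score"],np.array(t["pixel"]),atz(p,t["pixel"],0))
print(robot.observe())
E
```

```text
scene drawer_handle 0.58 [248.5 204.8] [ 0.5988 -0.0811  0.126 ]
[1.2505 0.4737 0.8848]
top drawer_handle 0.95 [302.4 199.3] [ 0.5922 -0.0935  0.126 ]
top cabinet 0.64 [301.2 185.8] [ 0.6545 -0.096   0.    ]
[ 0.3672 -0.0259  1.4203]
lure_tin 0.68 [451.  233.3] [ 0.5238 -0.535   0.    ]
ferrule 0.37 [227.9 186.8] [0.6463 0.1203 0.    ]
net_gauge 0.6 [376.8 216.6] [ 0.5679 -0.3188  0.    ]
tongs 0.6 [420.4 304.9] [ 0.3166 -0.4411  0.    ]
cork_float 0.56 [104.1 217.1] [0.5477 0.4777 0.    ]
mug 0.8 [100.5 278.8] [0.3696 0.4742 0.    ]
line_spool 0.68 [356.6 310.8] [ 0.2961 -0.2591  0.    ]
{'time': 0.75, 'qpos': array([ 1.119 ,  0.342 ,  1.5241, -0.    ,  1.2754, -0.146 ]), 'qvel': array([ 0.0008,  0.0017, -0.0019,  0.0024, -0.0011, -0.0004]), 'joint_efforts': array([ -0.0003, -43.1055, -24.4455,   0.0719,   0.0482,  -0.    ]), 'tool_pos': array([0.158 , 0.5007, 0.2267]), 'tool_rot': array([ 3.1416, -0.0001,  1.265 ]), 'contact_force': array([0.9003, 0.2139, 0.0783]), 'torque': array([ 0.0275,  0.0051, -0.0218]), 'opening': 0.09194929812936183}
```

View pics/top0.png

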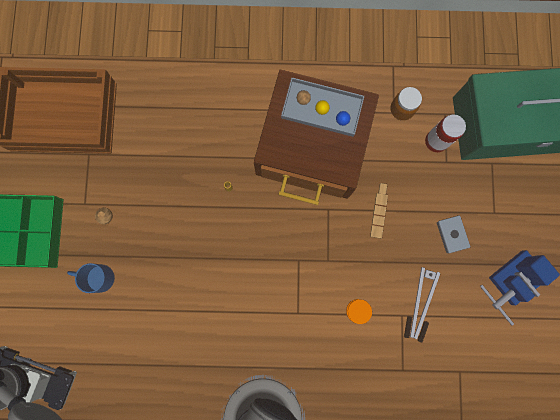

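View pics/scene0.png

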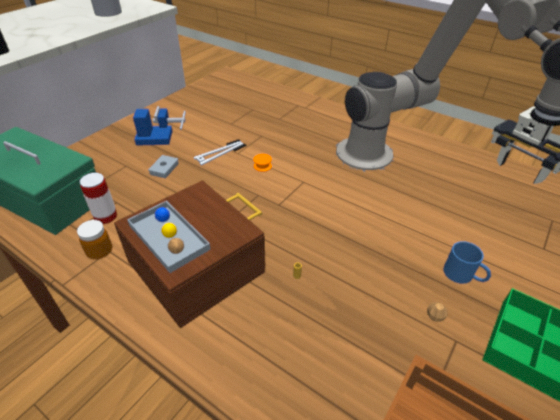

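The top view shows the cabinet yawed, its front running from (257,165) to (352,193) and the brass handle spanning (280,195) to (320,202). The area in front of the handle is clear. The line spool is at (360,311) and the ferrule at (228,186).

```bash
python3 - <<'E'
from h import *
np.set_printoptions(precision=4,suppress=True)
p=read_camera("top");im=p["img"]
c=im[60:215,240:390,::-1];cv2.imwrite("pics/crop.png",cv2.resize(c,None,fx=5,fy=3.8 if 0 else 3.85,interpolation=cv2.INTER_CUBIC))
# brass
h=cv2.cvtColor(im,cv2.COLOR_RGB2HSV).astype(int)
m=(h[...,0]>17)&(h[...,0]<32)&(h[...,1]>140)&(h[...,2]>110)
m[:170]=0;m[210:]=0;m[:,:270]=0;m[:,330:]=0
n,l,s,ce=cv2.connectedComponentsWithStats(m.astype(np.uint8))
print(s,ce)
ys,xs=np.nonzero(m);
for r in range(174,206): print(r,xs[ys==r].min() if (ys==r).any() else None, xs[ys==r].max() if (ys==r).any() else None,(ys==r).sum())
E
```

```text
[[     0      0    560    420 234901]
 [   279    175     45     30    299]] [[279.4743 209.5211]
 [299.6656 192.9532]]
174 None None 0
175 283 287 5
176 284 288 5
177 284 288 5
178 284 286 3
179 284 286 3
180 283 286 4
181 283 286 4
182 283 285 3
183 282 318 5
184 282 322 10
185 282 323 9
186 282 323 7
187 281 321 8
188 281 321 8
189 281 320 6
190 281 320 6
191 279 320 9
192 279 320 11
193 279 319 14
194 279 319 18
195 281 319 20
196 285 319 20
197 288 318 20
198 292 318 21
199 296 318 20
200 300 317 18
201 304 318 15
202 308 318 11
203 311 318 8
204 315 317 3
205 None None 0
```

View pics/crop.png

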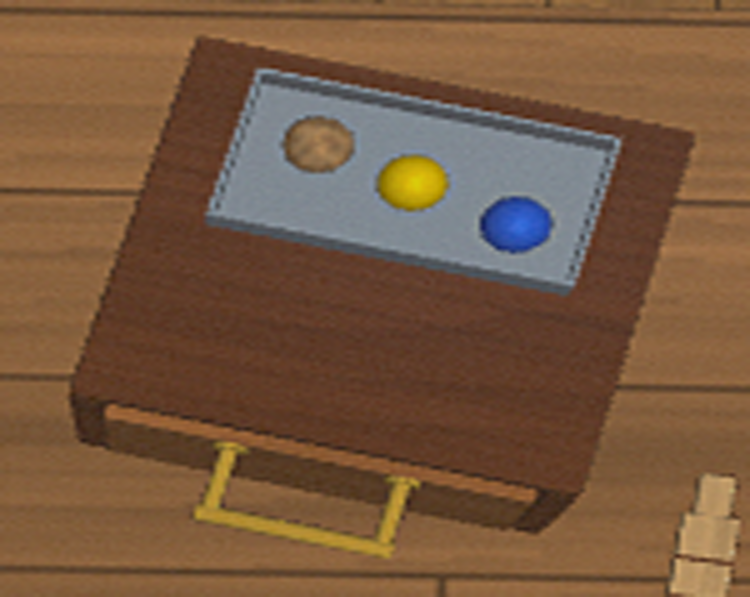

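```bash
python3 - <<'E'
from h import *
np.set_printoptions(precision=4,suppress=True)
p=read_camera("top")
f=lambda u,v,z:atz(p,(240+u/5-.4,60+v/3.85-.4),z)
A,B,C,D=f(200,38,.158),f(693,132,.158),f(582,490,.158),f(75,380,.158)
print(A,B,C,D);d=lambda a,b:(np.linalg.norm(a-b),np.arctan2(*(a-b)[1::-1]))
print(d(D,C),d(A,B),d(B,C),d(A,D),(C+D)/2)
g,h=f(195,515,.126),f(392,552,.126);print(g,h,d(g,h),(g+h)/2)
# area mean of bar pixels
E
```

```text
[ 0.9442 -0.0243  0.158 ] [ 0.8811 -0.2928  0.158 ] [ 0.6231 -0.2322  0.158 ] [0.6937 0.0363 0.158 ]
(np.float64(0.2776566791572429), np.float64(1.3134756312405846)) (np.float64(0.275802777565542), np.float64(1.3398493516603653)) (np.float64(0.26503901989954776), np.float64(-0.2307013093874059)) (np.float64(0.2577225769062358), np.float64(-0.23751311729582908)) [ 0.6584 -0.0979  0.158 ]
[ 0.6068 -0.0294  0.126 ] [ 0.5832 -0.1355  0.126 ] (np.float64(0.10868942624852643), np.float64(1.3514508417429936)) [ 0.595  -0.0824  0.126 ]
```

>>> carry_out(translation=[[0,0,0],[0,0,0],[0,0,0],[0,0,0],[0,0,0],[0,0,0],[0,0,0],[0,0,0],[0,0,0],[0,0,0]], turn=[[0,0,0.15],[0,0,0.15],[0,0,0.15],[0,0,0.15],[0,0,0.15],[0,0,0.15],[0,0,0.15],[0,0,0.15],[0,0,0.15],[0,0,0.15]], gripper=[0.1,0.1,0.1,0.1,0.1,0.1,0.1,0.1,0.1,0.1])

```text
time: 1.85
tool_pos: [0.1581, 0.5007, 0.2268]
tool_rot: [-3.142, -0.0, -0.241]
contact_force: [0.4, -0.1, -0.3]
opening: 0.0409
```

>>> carry_out(translation=[[0.028,0.023,0],[0.028,0.023,0],[0.028,0.023,0],[0.028,0.023,0],[0.028,0.023,0],[0.028,0.023,0],[0.028,0.023,0],[0.028,0.023,0],[0.028,0.023,0],[0.028,0.023,0]], turn=[[0,0,0],[0,0,0],[0,0,0],[0,0,0],[0,0,0],[0,0,0],[0,0,0],[0,0,0],[0,0,0],[0,0,0]], gripper=[0.1,0.1,0.1,0.1,0.1,0.1,0.1,0.1,0.1,0.1])

```text
time: 2.85
tool_pos: [0.3776, 0.2105, 0.227]
tool_rot: [-3.141, -0.001, -0.235]
contact_force: [0.5, 0.7, -0.0]
opening: 0.0411
```

>>> carry_out(translation=[[0.025,0.023,0],[0.025,0.023,0],[0.025,0.023,0],[0.025,0.023,0],[0.025,0.023,0],[0.025,0.023,0],[0.025,0.023,0],[0.025,0.023,0],[0.02,0.023,0],[0,0,0],[0,0,0]], turn=[[0,0,0],[0,0,0],[0,0,0],[0,0,0],[0,0,0],[0,0,0],[0,0,0],[0,0,0],[0,0,0],[0,0,0],[0,0,0]], gripper=[0.1,0.1,0.1,0.1,0.1,0.1,0.1,0.1,0.1,0.1,0.1])

```text
invalid input
```

>>> carry_out(translation=[[0.029,0.026,0],[0.029,0.026,0],[0.029,0.026,0],[0.029,0.026,0],[0.029,0.026,0],[0.029,0.026,0],[0.029,0.026,0],[0.029,0.026,0],[0.029,0.026,0],[0,0,0]], turn=[[0,0,0],[0,0,0],[0,0,0],[0,0,0],[0,0,0],[0,0,0],[0,0,0],[0,0,0],[0,0,0],[0,0,0]], gripper=[0.1,0.1,0.1,0.1,0.1,0.1,0.1,0.1,0.1,0.1])

```text
time: 3.85
tool_pos: [0.578, -0.0806, 0.2259]
tool_rot: [3.141, -0.001, -0.239]
contact_force: [0.1, 0.2, -0.0]
opening: 0.0413
```

```bash
python3 - <<'E'
from h import *
np.set_printoptions(precision=4,suppress=True)
p=read_camera("wrist");save(p,"w1");s=robot.observe();print(s["tool_pos"],s["tool_rot"],np.array(p["world_from_camera"])[:3,3])
for t in nets.tip_of(p,"drawer_handle"): print(t["score"],np.array(t["pixel"]),atz(p,t["pixel"],.126))
E
```

```text
[ 0.5767 -0.0784  0.2259] [ 3.1416  0.0007 -0.2379] [ 0.5931 -0.0148  0.3833]
0.85 [301.1 207.2] [ 0.5968 -0.0843  0.126 ]
```

View pics/w1.png

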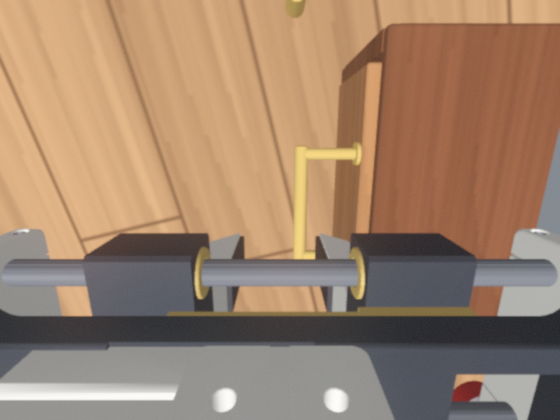

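The wrist view shows the handle bar upright at column 300, rows 150–257, parallel to the jaws' plane. I'll shift 21 mm along tool x and go down.

>>> carry_out(translation=[[0.0105,0.0,0.0],[0.0105,0.001,0.01],[0,0,0.015],[0,0,0.02],[0,0,0.02],[0,0,0.02],[0,0,0.02],[0,0,0.014],[0,0,0],[0,0,0]], turn=[[0,0,0],[0,0,0],[0,0,0],[0,0,0],[0,0,0],[0,0,0],[0,0,0],[0,0,0],[0,0,0],[0,0,0]], gripper=[0.1,0.1,0.1,0.1,0.1,0.1,0.1,0.1,0.1,0.1])

```text
time: 4.95
tool_pos: [0.5963, -0.0818, 0.1077]
tool_rot: [-3.141, 0.0, -0.234]
contact_force: [-0.0, -0.3, 0.4]
opening: 0.0412
```

>>> carry_out(translation=[[0,0,0],[0,0,0],[0,0,0],[0,0,0],[0,0,0],[0,0,0]], turn=[[0,0,0],[0,0,0],[0,0,0],[0,0,0],[0,0,0],[0,0,0]], gripper=[0.8,0.8,1,1,1,1], squeeze=25)

```text
time: 5.55
tool_pos: [0.5967, -0.0825, 0.1081]
tool_rot: [-3.141, -0.001, -0.235]
contact_force: [1.4, -0.4, 0.9]
opening: 0.0112
```

>>> carry_out(translation=[[-0.005,0,0],[-0.015,0,0],[-0.018,0,0],[-0.018,0,0],[-0.018,0,0],[-0.018,0,0],[-0.018,0,0],[-0.018,0,0],[-0.015,0,0],[-0.007,0,0]], turn=[[0,0,0],[0,0,0],[0,0,0],[0,0,0],[0,0,0],[0,0,0],[0,0,0],[0,0,0],[0,0,0],[0,0,0]], gripper=[1,1,1,1,1,1,1,1,1,1])

```text
time: 6.55
tool_pos: [0.4502, -0.0471, 0.1081]
tool_rot: [-3.141, -0.001, -0.235]
contact_force: [5.7, 2.2, -2.0]
opening: 0.0108
```

>>> carry_out(translation=[[-0.004,0,0],[-0.004,0,0],[-0.004,0,0],[0,0,0]], turn=[[0,0,0],[0,0,0],[0,0,0],[0,0,0]], gripper=[1,1,1,1])

```text
time: 6.95
tool_pos: [0.4393, -0.0445, 0.1081]
tool_rot: [-3.141, -0.001, -0.235]
contact_force: [1.4, 3.9, 5.0]
opening: 0.011
```

>>> carry_out(translation=[[-0.002,0,0],[-0.002,0,0],[0,0,0]], turn=[[0,0,0],[0,0,0],[0,0,0]], gripper=[1,1,1])

```text
time: 7.25
tool_pos: [0.4359, -0.0436, 0.1081]
tool_rot: [-3.141, -0.002, -0.235]
contact_force: [3.9, 3.9, 2.7]
opening: 0.0108
```

>>> carry_out(translation=[[-0.002,0,0],[-0.002,0,0],[0,0,0]], turn=[[0,0,0],[0,0,0],[0,0,0]], gripper=[1,1,1])

```text
time: 7.55
tool_pos: [0.432, -0.0427, 0.1081]
tool_rot: [-3.141, -0.002, -0.235]
contact_force: [3.3, 4.8, 3.2]
opening: 0.0109
```

>>> carry_out(translation=[[-0.002,0,0],[-0.002,0,0],[0,0,0]], turn=[[0,0,0],[0,0,0],[0,0,0]], gripper=[1,1,1])

```text
time: 7.85
tool_pos: [0.4289, -0.042, 0.1081]
tool_rot: [-3.141, -0.003, -0.235]
contact_force: [5.9, 3.0, 0.5]
opening: 0.011
```

```bash
python3 - <<'E'
from h import *
np.set_printoptions(precision=4,suppress=True)
p=read_camera("top");save(p,"t2");s=robot.observe();print(s["tool_pos"],s["contact_force"])
for t in nets.tip_of(p,"lever_pad"): print(t["score"],np.array(t["pixel"]),atz(p,t["pixel"],.127))
c=p["img"][80:290,190:400,::-1];cv2.imwrite("pics/t2c.png",cv2.resize(c,None,fx=2.8,fy=2.8,interpolation=cv2.INTER_CUBIC))
E
```

```text
[ 0.4289 -0.042   0.1081] [5.6665 4.0043 0.9755]
0.47 [282.9 211. ] [ 0.5591 -0.0419  0.127 ]
```

View pics/t2c.png

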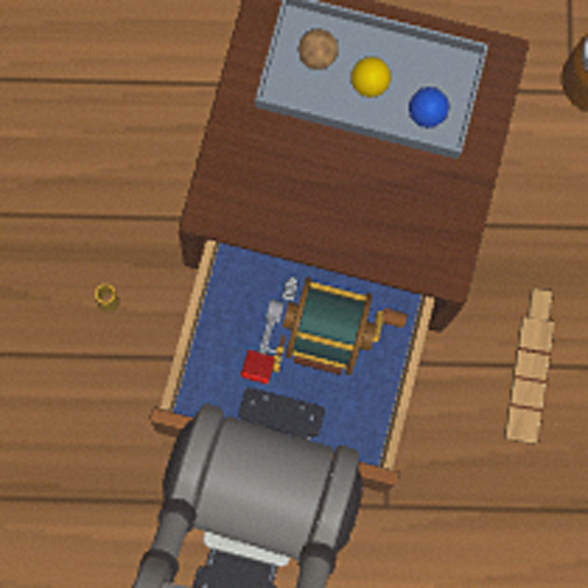

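The drawer is nearly out, with the red pad at crop (257,367), clear of the cabinet. I'll keep pulling to find the stop.

>>> carry_out(translation=[[-0.002,0,0],[-0.002,0,0],[0,0,0]], turn=[[0,0,0],[0,0,0],[0,0,0]], gripper=[1,1,1])

```text
time: 8.25
tool_pos: [0.4289, -0.042, 0.1082]
tool_rot: [-3.141, -0.012, -0.236]
contact_force: [21.3, 2.3, -14.4]
opening: 0.0109
```

>>> carry_out(translation=[[-0.002,0,0],[-0.002,0,0],[0,0,0]], turn=[[0,0,0],[0,0,0],[0,0,0]], gripper=[1,1,1])

```text
time: 8.55
tool_pos: [0.429, -0.042, 0.1083]
tool_rot: [-3.14, -0.02, -0.236]
contact_force: [34.4, -0.8, -29.1]
opening: 0.0113
```

>>> carry_out(translation=[[0.004,0,0],[0.004,0,0],[0,0,0],[0,0,0],[0,0,0],[0,0,0],[0,0,0]], turn=[[0,0,0],[0,0,0],[0,0,0],[0,0,0],[0,0,0],[0,0,0],[0,0,0]], gripper=[1,1,1,0.2,0.2,0.2,0.2])

```text
time: 9.25
tool_pos: [0.4267, -0.0419, 0.1075]
tool_rot: [3.141, 0.001, -0.235]
contact_force: [-0.3, -0.6, 0.4]
opening: 0.0352
```

>>> carry_out(translation=[[0,0,-0.005],[0,0,-0.015],[0,0,-0.02],[0,0,-0.02],[0,0,-0.02],[0,0,-0.02],[0,0,-0.02],[0,0,-0.01],[0,0,0],[0,0,0]], turn=[[0,0,0],[0,0,0],[0,0,0],[0,0,0],[0,0,0],[0,0,0],[0,0,0],[0,0,0],[0,0,0],[0,0,0]], gripper=[0.2,0.2,0.2,0.2,0.2,0.2,1,1,1,1])

```text
time: 10.25
tool_pos: [0.4267, -0.0418, 0.2371]
tool_rot: [-3.142, 0.001, -0.235]
contact_force: [-0.5, -0.2, 1.0]
opening: 0.0095
```

```bash
python3 - <<'E'
from h import *
np.set_printoptions(precision=4,suppress=True)
s=robot.observe();print(s["tool_pos"],s["tool_rot"],s["contact_force"],s["opening"])
rs=[]
for c in ["wrist","top","scene"]:
    p=read_camera(c);save(p,c+"3")
    h=cv2.cvtColor(p["img"],cv2.COLOR_RGB2HSV).astype(int)
    m=((h[...,0]<6)|(h[...,0]>174))&(h[...,1]>170)&(h[...,2]>90)
    n,l,st,ce=cv2.connectedComponentsWithStats(m.astype(np.uint8))
    print(c,[(st[i].tolist(),ce[i].round(1)) for i in range(1,n) if st[i][4]>15])
    for nm,z in [("lever_pad",.127),("drawer_handle",.126)]:
        for t in nets.tip_of(p,nm)[:2]: print(c,nm,t["score"],np.array(t["pixel"]),atz(p,t["pixel"],z))
E
```

```text
[ 0.4267 -0.0418  0.2371] [-3.1415  0.0008 -0.2351] [-0.506  -0.2327  0.9939] 0.009452680961223814
wrist [([406, 157, 25, 29, 583], array([417.8, 170.4]))]
wrist lever_pad 0.56 [420.3 168.5] [ 0.5604 -0.0375  0.127 ]
wrist drawer_handle 0.86 [280.3 207.1] [ 0.4262 -0.0437  0.126 ]
top [([441, 126, 20, 14, 37], array([448. , 134.9])), ([276, 205, 12, 9, 60], array([281.9, 209. ]))]
top lever_pad 0.53 [278.5 209.9] [ 0.5618 -0.0301  0.127 ]
scene [([81, 180, 26, 18, 207], array([ 94.7, 190.2])), ([263, 197, 12, 12, 94], array([268.7, 202.5])), ([99, 212, 17, 11, 60], array([107.6, 218.7]))]
scene lever_pad 0.64 [266.8 199.3] [ 0.5506 -0.0529  0.127 ]
scene drawer_handle 0.91 [291.2 179.7] [ 0.4339 -0.0478  0.126 ]
scene drawer_handle 0.23 [270.5 200.4] [ 0.5473 -0.0423  0.126 ]
```

View pics/wrist3.png

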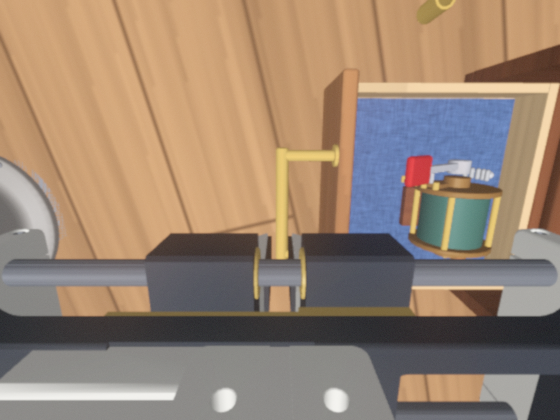

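The wrist view shows the drawer fully exposed, with the pad at (418,170) and the handle at (280,207). The pad's offset from the handle is 130/34 mm, as specified. I'll move over the pad.

>>> carry_out(translation=[[0.02,-0.005,0],[0.03,-0.01,0],[0.03,-0.01,0],[0.03,-0.01,0],[0.012,0,0],[0,0,0.02],[0,0,0.03],[0,0,0.032],[0,0,0],[0,0,0]], turn=[[0,0,0],[0,0,0],[0,0,0],[0,0,0],[0,0,0],[0,0,0],[0,0,0],[0,0,0],[0,0,0],[0,0,0]], gripper=[1,1,1,1,1,1,1,1,1,1])

```text
time: 11.7
tool_pos: [0.554, -0.0363, 0.1561]
tool_rot: [-3.141, 0.001, -0.235]
contact_force: [-0.1, -0.3, 0.8]
opening: 0.0002
```

```bash
python3 - <<'E'
from h import *
np.set_printoptions(precision=4,suppress=True)
s=robot.observe();print(s["tool_pos"],s["tool_rot"],s["contact_force"],s["opening"])
p=read_camera("wrist");q=read_camera("scene")
a=cv2.resize(p["img"][100:310,200:440],(480,420),interpolation=cv2.INTER_CUBIC)
b=cv2.resize(q["img"][120:270,210:320],(308,420),interpolation=cv2.INTER_CUBIC)
cv2.imwrite("pics/pp.png",np.hstack([a,b])[:,:,::-1])
print(proj(p,s["tool_pos"]),proj(q,s["tool_pos"]))
for n in ["wrist"]:
    t=nets.tip_of(p,"lever_pad");print([(x["score"],np.array(x["pixel"]),atz(p,x["pixel"],.127)) for x in t])
E
```

```text
[ 0.554  -0.0363  0.1561] [-3.1415  0.0006 -0.235 ] [-0.1369 -0.2787  0.7932] 0.00023330543962609638
[280.6497 251.2995] [270.7959 194.3401]
[(0.55, array([292.9, 237.6]), array([ 0.5617, -0.0405,  0.127 ]))]
```

View pics/pp.png

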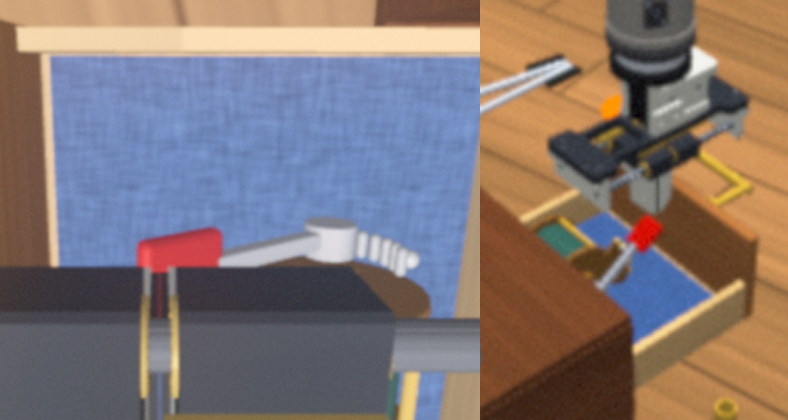

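>>> carry_out(translation=[[0,0.001,0.01],[0,0,0.008],[0,0,0.006],[0,0,0.006],[0,0,0.006],[0,0,0.006],[0,0,0]], turn=[[0,0,0],[0,0,0],[0,0,0],[0,0,0],[0,0,0],[0,0,0],[0,0,0]], gripper=[1,1,1,1,1,1,1])

```text
time: 12.55
tool_pos: [0.5535, -0.0372, 0.1133]
tool_rot: [-3.141, 0.0, -0.235]
contact_force: [-0.6, 0.5, 4.7]
opening: 0.0003
```

>>> carry_out(translation=[[-0.001,0,0.006],[-0.001,0,0.006],[-0.001,0,0.006],[0,0,0.006],[0,0,0.004],[0,0,0]], turn=[[0,0,0],[0,0,0],[0,0,0],[0,0,0],[0,0,0],[0,0,0]], gripper=[1,1,1,1,1,1])

```text
time: 13.15
tool_pos: [0.5499, -0.0363, 0.0853]
tool_rot: [-3.141, 0.002, -0.235]
contact_force: [-2.4, 0.7, 5.0]
opening: 0.0006
```

>>> carry_out(translation=[[0,0,0.003],[0,0,0.002],[0,0,0],[0,0,0],[0,0,0]], turn=[[0,0,0],[0,0,0],[0,0,0],[0,0,0],[0,0,0]], gripper=[1,1,1,1,1])

```text
time: 13.65
tool_pos: [0.5503, -0.0364, 0.0806]
tool_rot: [-3.141, 0.001, -0.235]
contact_force: [-2.7, 0.7, 4.1]
opening: 0.0007
```

```bash
python3 - <<'E'
from h import *
np.set_printoptions(precision=4,suppress=True)
s=robot.observe();print(s["time"],s["tool_pos"],s["tool_rot"],s["contact_force"],s["torque"],s["opening"])
p=read_camera("wrist");q=read_camera("scene");t=read_camera("top")
a=cv2.resize(p["img"][140:300,240:440],(480,384),interpolation=cv2.INTER_CUBIC)
b=cv2.resize(q["img"][160:256,230:310],(320,384),interpolation=cv2.INTER_CUBIC)
cv2.imwrite("pics/pr.png",np.hstack([a,b])[:,:,::-1])
print([(x["score"],np.array(x["pixel"]),atz(p,x["pixel"],.079)) for x in nets.tip_of(p,"lever_pad")])
# predicted pad corners for several angles
bar=np.array([.4262,-.0437]);y=-.236;ex=np.array([np.cos(y),np.sin(y)]);ey=np.array([-np.sin(y),np.cos(y)])
def W(x,yy,z): w=bar+ex*x+ey*yy;return [*w,z]
for qq in (.44,.55,.66,.75,.84):
    th=.6-qq;o=[]
    for l in (61,95):
        x=.192-(l*np.cos(th)-4*np.sin(th))/1000;z=.08+(l*np.sin(th)+4*np.cos(th))/1000
        o.append(((proj(p,W(x,.048,z))-[240,140])*2.4).round(1)); o.append(((proj(q,W(x,.048,z))-[230,160])*4+[480,0]).round(1))
    print(qq,*o)
for v,d in((p,"wrist"),(q,"scene")):
    h=cv2.cvtColor(v["img"],cv2.COLOR_RGB2HSV).astype(int)
    m=((h[...,0]<6)|(h[...,0]>174))&(h[...,1]>170)&(h[...,2]>70)
    n,l,st,ce=cv2.connectedComponentsWithStats(m.astype(np.uint8));print(d,[st[i].tolist() for i in range(1,n) if st[i][4]>5])
E
```

```text
13.65 [ 0.5503 -0.0364  0.0806] [-3.1415  0.001  -0.2349] [-2.735   0.665   4.1141] [0.0692 0.506  0.0498] 0.0007199464693036125
[]
0.44 [158.6 241. ] [642.7 217.6] [  3.9 249.8] [678.2 191.5]
0.55 [151.2 230.6] [643.9 223.7] [  3.  232.9] [679.6 201.1]
0.66 [147.3 220.9] [644.4 230.2] [  7.  217.8] [679.8 211.5]
0.75 [146.6 213.6] [644.2 235.9] [ 13.2 206.8] [679.1 220.3]
0.84 [147.9 206.7] [643.4 241.8] [ 21.8 196.9] [677.6 229.5]
wrist [[251, 229, 15, 4, 32], [267, 229, 19, 4, 33], [287, 230, 16, 3, 30]]
scene [[81, 180, 26, 18, 228], [99, 212, 17, 11, 70], [274, 213, 5, 4, 8], [269, 215, 4, 3, 8]]
```

View pics/pr.png

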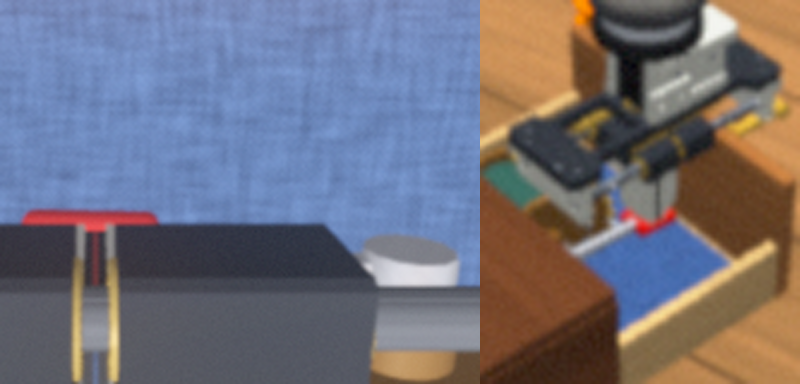

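```bash
cat > m.py <<'E'
from h import *
np.set_printoptions(precision=4,suppress=True)
s=robot.observe();print(s["time"],s["tool_pos"],s["contact_force"],s["torque"])
p=read_camera("wrist");v=p["img"].astype(float);d=v[...,0]-v[...,2]
u=[];r=[]
for c in range(252,303):
    k=d[215:234,c]; i=np.argmax(k>20)
    if i>0: u.append(c);r.append(215+i-1+(20-k[i-1])/(k[i]-k[i-1]))
u=np.array(u);r=np.array(r);print(np.c_[u,r][::6].round(1).tolist());f=np.polyfit(u,r,1);print("slope",f, "res",np.std(r-np.polyval(f,u)))
dx=0.;bar=np.array([.4262,-.0437]);y=-.2365;ex=np.array([np.cos(y),np.sin(y)]);ey=np.array([-np.sin(y),np.cos(y)])
for off in (0,.003):
  for qq in (.44,.5,.55,.6,.66,.7,.75,.8):
    th=.6-qq;o=[]
    for l in (61,95):
        x=off+.192-(l*np.cos(th)-4*np.sin(th))/1000;z=.08+(l*np.sin(th)+4*np.cos(th))/1000
        o.append(proj(p,[*(bar+ex*x+ey*.048),z]))
    print(off,qq,*o,"slope",(o[1]-o[0])[1]/(o[1]-o[0])[0])
E
python3 m.py
```

```text
13.85 [ 0.5506 -0.0365  0.0806] [-2.9966  0.974   2.9876] [ 0.1     0.5381 -0.0202]
[[252.0, 227.4], [258.0, 227.2], [264.0, 227.1], [270.0, 227.4], [276.0, 227.4], [282.0, 227.6], [288.0, 227.7], [294.0, 227.7], [300.0, 228.0]]
slope [  0.0198 222.0207] res 0.14682678096762106
0 0.44 [305.4659 240.4236] [240.9994 244.0629] slope -0.05645279263234611
0 0.5 [303.5847 238.0312] [240.532  240.1183] slope -0.03310151932328828
0 0.55 [302.3749 236.1001] [240.648  237.0151] slope -0.014823155349435192
0 0.6 [301.4756 234.2284] [241.1822 234.0736] slope 0.0025671612154370108
0 0.66 [300.7862 232.0635] [242.3251 230.7499] slope 0.022469246139243795
0 0.7 [300.5518 230.6703] [243.365  228.6543] slope 0.03525306176768957
0 0.75 [300.4995 228.9863] [244.9506 226.1651] slope 0.05078839855851567
0 0.8 [300.7023 227.3665] [246.8281 223.815 ] slope 0.06592290946527049
0.003 0.44 [311.1107 240.4382] [246.8417 244.078 ] slope -0.0566350705383328
0.003 0.5 [309.1044 238.0454] [246.1678 240.1328] slope -0.03316784070479563
0.003 0.55 [307.7936 236.114 ] [246.1214 237.0291] slope -0.014838796811441773
0.003 0.6 [306.7964 234.2421] [246.5015 234.0873] slope 0.0025671612154358043
0.003 0.66 [305.9937 232.0768] [247.4703 230.7631] slope 0.022448281683291136
0.003 0.7 [305.6864 230.6835] [248.4003 228.6672] slope 0.03519680768602691
0.003 0.75 [305.546  228.9992] [249.8555 226.1776] slope 0.05066633971872598
0.003 0.8 [305.6639 227.3792] [251.6097 223.8271] slope 0.06571261693118861
```

>>> carry_out(translation=[[0,0,0.0005],[0,0,0],[0,0,0],[0,0,0],[0,0,0],[0,0,0],[0,0,0],[0,0,0]], turn=[[0,0,0],[0,0,0],[0,0,0],[0,0,0],[0,0,0],[0,0,0],[0,0,0],[0,0,0]], gripper=[1,1,1,1,1,1,1,1])

```text
time: 14.7
tool_pos: [0.5507, -0.0365, 0.0803]
tool_rot: [-3.141, 0.0, -0.235]
contact_force: [-3.8, 0.8, 4.8]
opening: 0.0002
```

```bash
python3 m.py | head -3; python3 - <<'E'
from h import *
np.set_printoptions(precision=4,suppress=True)
p=read_camera("top");
for n in ["lure_tin","ferrule","net_gauge","tongs","cork_float","mug","line_spool"]:
    for t in nets.tip_of(p,n)[:1]: print(n,t["score"],atz(p,t["pixel"],0))
q=read_camera("scene");print([(t["score"],atz(q,t["pixel"],.126)) for t in nets.tip_of(q,"drawer_handle")])
E
```

```text
14.7 [ 0.5507 -0.0365  0.0803] [-3.7857  0.8012  4.7943] [0.0863 0.6042 0.0174]
[[252.0, 227.4], [258.0, 227.1], [264.0, 227.1], [270.0, 227.4], [276.0, 227.4], [282.0, 227.7], [288.0, 227.7], [294.0, 227.9], [300.0, 228.0]]
slope [  0.0208 221.7538] res 0.14298154943189853
lure_tin 0.55 [ 0.5273 -0.5477  0.    ]
ferrule 0.7 [0.5504 0.475  0.    ]
net_gauge 0.95 [ 0.5656 -0.3126  0.    ]
tongs 0.66 [ 0.3152 -0.4394  0.    ]
cork_float 0.68 [0.5512 0.468  0.    ]
mug 0.76 [0.3762 0.4808 0.    ]
line_spool 0.81 [ 0.2975 -0.2602  0.    ]
[(0.91, array([ 0.4221, -0.0474,  0.126 ]))]
```

>>> carry_out(translation=[[-0.0005,0,0],[-0.0005,0,0],[0,0,0],[0,0,0],[0,0,0],[0,0,0]], turn=[[0,0,0],[0,0,0],[0,0,0],[0,0,0],[0,0,0],[0,0,0]], gripper=[1,1,1,1,1,1])

```text
time: 15.85
tool_pos: [0.5506, -0.0365, 0.0805]
tool_rot: [-3.141, -0.002, -0.235]
contact_force: [3.0, -0.6, 4.6]
opening: 0.0008
```

```bash
python3 m.py | head -3; python3 - <<'E'
from h import *
p=read_camera("top");save(p,"t5");a=cv2.imread("pics/top0.png");b=cv2.imread("pics/t5.png")
d=(cv2.absdiff(a,b).max(2)>40).astype(np.uint8);n,l,s,c=cv2.connectedComponentsWithStats(d);print([x.tolist() for x in s[1:] if x[4]>8])
c=p["img"][80:290,170:400,::-1];cv2.imwrite("pics/t5c.png",cv2.resize(c,None,fx=2.6,fy=2.6,interpolation=cv2.INTER_CUBIC))
E
```

```text
15.85 [ 0.5506 -0.0365  0.0805] [ 2.9773 -0.6068  4.6435] [-0.1181 -0.3492  0.0262]
[[252.0, 227.5], [258.0, 227.2], [264.0, 227.1], [270.0, 227.4], [276.0, 227.4], [282.0, 227.6], [288.0, 227.7], [294.0, 227.6], [300.0, 227.9]]
slope [  0.0183 222.4295] res 0.14408057598630222
[[122, 165, 225, 255, 23164], [318, 250, 6, 4, 9], [274, 258, 6, 3, 9], [0, 346, 76, 74, 3528], [147, 369, 3, 8, 12], [151, 408, 7, 12, 45], [287, 409, 10, 11, 47], [259, 411, 13, 9, 30], [255, 417, 7, 3, 12]]
```

View pics/t5c.png

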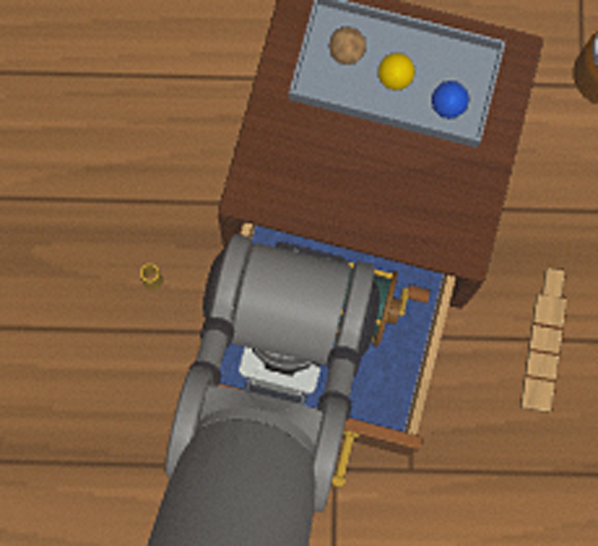

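The drawer is fully out, with its right end at crop (420,440). The ferrule at (150,273) and the gauge are undisturbed, and the lever holds at about 0.65 rad, so I'm handing in.

```bash
python3 -c "
from cell import robot
print(robot.hand_in());s=robot.observe();print(s['time'],s['tool_pos'],s['contact_force'])"
```

```text
the job is handed in; nothing more can be done
None
the job is handed in; nothing more can be done
```

I pulled the drawer out by its handle until it hit its stop. I then pressed the red pad down with the closed fingers into the third notch and handed the job in at about 16 s with the arm still holding it there.

**Drawer:** At the stop the handle stopped moving while the pulling force rose to about 34 N. The last top view showed the drawer still fully out.

**Lever:** The pad's slope in the wrist picture gave about 0.65 rad, against 0.66 for the third notch. The fingertips were at 80.5 mm, against about 80.3 mm expected at that notch, and stayed steady.

**Other tackle:** Comparing the first and last top views showed no change at any of the other items.

**Checks that disagreed:**
- The upward force on the tool read 3 to 5 N, below the 6 to 8 N quoted for the third notch. This may be the notch helping to hold the lever.
- In one later check the network reported the ferrule where the cork float stands. The pictures show the ferrule where it started.
- The network did not find the pad while the lever was pressed, so the angle rests on the colour edge and the fingertip height.

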